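# Load a vial from the crowded rack into the spring magazine

### The arm

A 7-joint arm with a two-finger parallel gripper is mounted at the origin on a cart in front of the work surface, level with it; the furniture and walls round the work are solid. World frame = base frame: x ahead of the robot, y to its left, z up, the work surface at z = 0. Lengths are in mm, angles in rad, forces in N, time in s.
With the tool pointing down it reaches from about 400 to 850 mm from the base axis. Payload 4.5 kg.
Tool frame: the origin (TCP) lies between the finger pads; the fingertips stand nose_length ahead of it and the grasp point (between the pads) is the TCP (nose_length is the distance from the TCP to the fingertips, in mm); z points along the fingers, y is the line along which they close (so a half turn about z gives the same grasp; the last joint's range is limited). The gripper opens to 85 mm and grips with 20 to 120 N. Pads are 22 mm wide; open, the fingers measure 114 mm over their backs; the gripper's body (76 mm by 85 mm) begins 54 mm behind the grasp point. The pads swing forward as they close: fully open they stand 13 mm farther back than shut.
Start: joints at [0.034, 0.689, -0.195, 1.565, 0.157, 0.902, -0.215], TCP at [625.022, 0.025, 250.317] pointing down, gripper open.
Joint ranges: [-3.01, 3.01], [-0.46, 2.08], [-1.47, 1.51], [0.13, 2.56], [-1, 4.14], [0.04, 2.09], [-2.66, 2.66]. Speed limits (rad/s): [2.57, 2.57, 3.14, 3.14, 3.14, 3.14, 3.14].

### API

Orientations are given as a unit quaternion [w, x, y, z].
In Python, from workcell import * gives the robot as it stands.
- The arm moves only by the tool drive_tool, never from a script. Its argument "moves" is a list of rows, each a list of 7 numbers: the closure, from -1 (fully open) to 1 (shut), then the shift along the world's x, y, z in cm, then the turn, a rotation vector about the world's x, y, z in rad. A call has exactly 5 rows; each row shifts and turns the commanded pose from where the row before left it; what a row does not reach is not made up. A row lasts 1/8 s, in which the tool goes at most 62.5 mm and 10.7 degrees, less where a joint would pass 70% of its speed; a pose out of reach is approached as far as the arm can. A call is refused whole if a number of a shift passes 6.25 or a number of a turn 0.188, either way. A call with a gripper value outside its range is refused whole. The fingers move at their own pace and stop on an object; "squeeze" is the grip in N (left out, the last holds). Time passes only in rows, so rows that do not move let the fingers close, or fill a call up. It gives the time, the measured TCP pose, the force, the opening and the grip force at its end, in the units of the state.
- observe(): the state, without advancing time (a new reading comes with each control period).
- grab_frame(name): name is "scene" or "side" or "wrist"; returns the picture (384x512x3 uint8, red, green, blue); there is no depth.
- get_calibration(name): a dict with "fov_y" (degrees; the focal length in pixels is half the picture's height over the tangent of half this angle, whatever the lens; pixels are square), "cx", "cy" (the principal point, pixels), "cam_to_world" (4x4, takes a point from camera to world coordinates). Camera axes: x right, y up, looking along -z (the intrinsics and any distortion apply to the point x, -y, -z); pixel columns grow to the right and rows downward; lengths in mm; the calibration is good to about 2 mm. A picture is of the moment at which its call begins: read the wrist's pose just before it. get_calibration takes no time and is no camera call; for the wrist camera it gives the pose at the moment of the call.
- job_done(): hands the job in; it is judged then, once.
The state is a dict: "clock": time; "q": joint angles; "dq": joint speeds; "tau": joint torques, N m; "tcp_pos": TCP position; "orientation": TCP orientation; "wrist_force": force on the tool from outside, world axes, zero at the start; "wrist_torque": the same for the moment, N m; "grip_width": finger opening in mm; "grasp_force": force on a finger pad.
Only numpy, scipy, OpenCV 4.12 (cv2) and the standard library are available. Lean on these libraries where they do the work, as an engineer would, in place of code of your own. Each camera call takes 0.05 s, during which the arm holds its last target. There are 200 camera calls.

### The job

Slide the magazine's shutter fully open, take the short vial out of the crowded rack through the gaps in front of and behind it, and stand it on the magazine's sill. Let go of it there, then push it in past the two sprung lips until they hold it behind them, upright, and slide the shutter fully closed again. Leave the tubes and the tall vial standing in their places in the rack and do not disturb the oximeter.

Things in the scene. Friction and masses are not known exactly. Their poses are not given: they have to be found in the camera images.
- lips (a point): midway between the lips, 20 mm above the magazine's origin; axes as the magazine. The lips are upright rollers of 5 mm radius, 22 mm apart, each springs aside up to 6 mm. A vial pushed between them needs 3 to 8 N; it then rests with its axis 9 mm past them, pressed back against them by the follower. Let go before that (axis under about 5 mm past) it comes back out
- gap (a point): on the rack at x = -34, y = 28 mm, z = 30 mm (axes as the rack): one of its four gaps. Before and behind (along the rack's x) each big pocket is no tube, only the rack's flat top, 30 mm high and about 39 mm wide between the tube caps: the only places where fingers fit, one each side of the vial. Tube tops are 85 mm up
- vial: the vial to load: a short round injection vial with a flip cap, 27 mm in diameter, 50 mm tall (its wide body is the lower 42 mm), about 22 g. It stands upright in one of the rack's two big pockets, tubes 6 mm away on both sides along the rack's y. Origin at the centre of its underside, z up its axis
- tall_vial: a taller bottle-shaped vial, 27 mm in diameter, 72 mm tall, in the other big pocket; stays where it is. Origin at the centre of its underside
- rack: fixed low white rack, 98 (x) by 168 (y) by 30 mm, origin at the centre of its underside on the worktop. Tubes (pocket floors 4 mm up) fill columns y = -56, 0, 56 in rows x = -34, 0, 34, those at y = -56 and 56 stuck fast. Two big pockets at x = 0, y = -28 and 28 are 12 mm deep (floors 18 mm up) and hold the vial and the tall vial, either way round; axes in mm
- magazine: fixed spring magazine for vials, 190 mm long; origin on the worktop midway between its two lips, x points inwards (loading direction), y left. In mm: open sill x -72 to -32; shutter at -27; two mouth jambs x -21 to -12, 32 apart, 38 high; lips at 0; channel 31 wide, walls 38 high, with a clear cover 59 to 62 high from x = 12, so it is loaded from the sill only
- sill (a point): middle of the sill's floor, where a vial is stood for loading: x = -47, y = 0, z = 3 mm in the magazine's frame; axes as the magazine. Curbs 33 mm apart, tops 9 mm above the worktop, guide it. A shut gripper turned so that its closing line lies along the magazine's x fits between curbs and jambs to push the vial in
- shutter (a joint): the shutter's travel along the magazine's +y: 0 closed across the mouth, 0.040 m fully open; stays where it is left; needs about 2 N; starts closed or up to 0.010 open
- tab (a point): middle of the top of the shutter's upright tab, 82 mm above the worktop. The tab is 8 mm (x) by 12 mm (y) and moves with the shutter: x = -27, y = 40 mm + travel in the magazine's frame. All else of the magazine is under 62 mm high, so shut fingertips 64 to 80 mm up can push the tab either way
- follower (a joint): travel of the magazine's spring follower along its +x: 0 with the one vial that is in it now (a light spring, 0.7 N), about 0.027 m with two vials in
- loaded_vial: the vial of the same kind that is in the magazine already, behind the lips, its axis at about x = 10 mm in the magazine's frame; origin at the centre of its underside
- oximeter: a finger oximeter, 34x58x30 mm, lying on the worktop; bystander; origin at the centre of its underside
- tube_1: capped sample tube, 17 mm wide at the cap and 81 mm tall, standing in the rack's pocket at x = -34, y = 0 mm of the rack's frame; origin at the centre of its underside; stays where it is
- tube_2: capped sample tube, 17 mm wide at the cap and 81 mm tall, standing in the rack's pocket at x = 0, y = 0 mm of the rack's frame; origin at the centre of its underside; stays where it is
- tube_3: capped sample tube, 17 mm wide at the cap and 81 mm tall, standing in the rack's pocket at x = 34, y = 0 mm of the rack's frame; origin at the centre of its underside; stays where it is
Not all that is in view belongs to the job. Leave any black look-alike of the vial alone.

How it is judged (in metres and radians):
On the way, in this order (a step that is already met when the one before it is completed fails the run):
1. the shutter is slid fully open (value of joint shutter above 0.034 m), for 0.2 s.
2. the short vial is lifted clear of the rack, upright (height (world z) of vial above 0.036 m and angle between vial's own z axis and vertical below 0.5 rad), for 0.1 s.
3. the vial stands upright on the sill, let go (x of vial in the frame of magazine between -0.06 and -0.03 m and y of vial in the frame of magazine between -0.006 and 0.006 m and z of vial in the frame of magazine below 0.006 m and angle between vial's own z axis and vertical below 0.1 rad and contact force between vial and the fingers below 0.1 N), for 0.2 s.
4. the vial is pushed in past the lips (x of vial in the frame of magazine between 0.006 and 0.016 m and y of vial in the frame of magazine between -0.004 and 0.004 m and z of vial in the frame of magazine below 0.012 m and angle between each of vial, loaded_vial's own z axis and vertical below 0.15 rad and value of joint follower above 0.022 m and x of loaded_vial in the frame of magazine above 0.031 m), for 0.2 s.
At the end, for the whole second after the job is handed in: vial upright and still, its axis 6 to 16 mm past the lip line, within 4 mm of the middle; follower back over 22 mm, earlier vial upright over 31 mm past the lips; shutter closed within 4 mm; tubes and tall vial in their pockets (moved under 8 mm, tilt under 0.2 rad) (all of step 4 and value of joint shutter below 0.004 m and linear speed of vial below 0.02 m/s and angle between each of tube_1, tube_2, tube_3, tall_vial's own z axis and vertical below 0.2 rad and distance of each of tube_1, tube_2, tube_3, tall_vial from where it was at the start of the episode below 0.008 m); the robot touches nothing.
It fails at once if a tube or the tall vial is knocked over or pulled out of the rack (angle between any of tube_1, tube_2, tube_3, tall_vial's own z axis and vertical above 0.4 rad or distance of any of tube_1, tube_2, tube_3, tall_vial from where it was at the start of the episode above 0.015 m).
It fails at once if the vial falls over (angle between vial's own z axis and vertical above 0.8 rad).
It fails at once if the oximeter is disturbed (distance of oximeter from where it was at the start of the episode above 0.02 m).
It also fails if it takes over 72 s, if anything falls off the work surface, if the arm or the gripper's body presses on something with over 40 N, if the wrist force passes 120 N, or if a joint passes its speed limit or range.

## Working session

There is one attempt and no reset: what is moved stays moved. The work goes in short steps, Python scripts to look and compute and a tool call to move; the robot and the scene stay as the last step left them, time stands still between calls to the robot, and variables do not carry over. Pictures are saved under pics/ and viewed, at most 10 in all, crops included, and the job is handed in when it is done.

Besides the shell and the picture viewer there is one more tool, called after "Call:" as name([rows], argument=value, ...), one row to a line, values as JSON. drive_tool: Moves the arm, as the interface text tells. Its arguments: {"type":"object","properties":{"moves":{"type":"array","items":{"type":"array","items":{"type":"number"}}},"squeeze":{"type":"number"}},"required":["moves"]}

```bash
mkdir -p pics; ls; python3 - <<'E'
from workcell import *
import cv2,numpy as np
print(observe())
for n in ["scene","side","wrist"]:
    c=get_calibration(n); print(n,c)
    cv2.imwrite(f"pics/{n}0.png",cv2.cvtColor(grab_frame(n),cv2.COLOR_RGB2BGR))
a=[cv2.imread(f"pics/{n}0.png") for n in ["scene","side","wrist"]]
E
```

```text
pics
{'clock': 0.0, 'q': array([ 0.03379015,  0.68999025, -0.19453867,  1.56638787,  0.15731842,
        0.90247163, -0.21509109]), 'dq': array([ 0.00143213,  0.00133704,  0.00138826, -0.00220168,  0.00167111,
       -0.00066621,  0.00036369]), 'tau': array([ 1.13546095e-03, -5.39627159e+01, -1.26661520e+00, -1.58547074e+01,
        9.07521317e-03,  9.41080711e-03,  5.53111545e-05]), 'tcp_pos': array([ 6.24371828e+02, -3.27516723e-02,  2.49469043e+02]), 'orientation': array([-6.10009756e-04,  7.07057317e-01,  7.07155630e-01, -7.02973837e-04]), 'wrist_force': array([ 0.04403163, -0.1837259 , -0.23475871]), 'wrist_torque': array([-0.01049835,  0.02610151,  0.04062388]), 'grasp_force': 0.0, 'grip_width': 85.4557375763888}
scene {'fov_y': 46.0156793085266, 'cx': 264.30607830985235, 'cy': 184.41634127143118, 'cam_to_world': array([[-7.71963604e-01,  3.19695650e-01, -5.49424141e-01,
        -1.91294877e+02],
       [-6.35659206e-01, -3.84032717e-01,  6.69668759e-01,
         8.53611422e+02],
       [ 3.09334327e-03,  8.66206421e-01,  4.99676763e-01,
         7.00196957e+02],
       [ 0.000
[... 259 characters left out ...]

       [-1.72704712e-01, -3.37232581e-01,  9.25444363e-01,
         8.24997955e+02],
       [-2.88500392e-02,  9.40891377e-01,  3.37477543e-01,
         3.84622586e+02],
       [ 0.00000000e+00,  0.00000000e+00,  0.00000000e+00,
         1.00000000e+00]])}
wrist {'fov_y': 63.38414767706778, 'cx': 252.906535410524, 'cy': 189.15403187742496, 'cam_to_world': array([[ 9.99998582e-01, -5.54389226e-04,  1.59029858e-03,
         6.24993558e+02],
       [ 1.49817139e-05,  9.47158655e-01,  3.20765464e-01,
         8.17773856e+01],
       [-1.68409398e-03, -3.20764985e-01,  9.47157320e-01,
         3.73516830e+02],
       [ 0.00000000e+00,  0.00000000e+00,  0.00000000e+00,
         1.00000000e+00]])}
```

View pics/scene0.png

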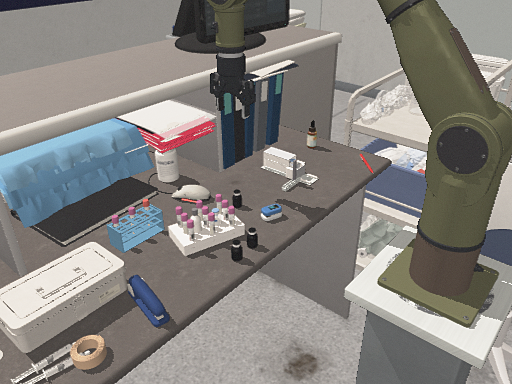

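View pics/wrist0.png

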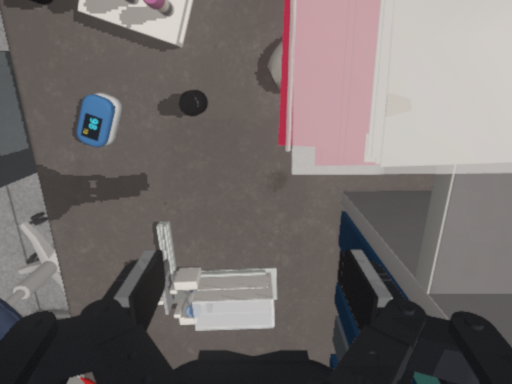

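View pics/side0.png

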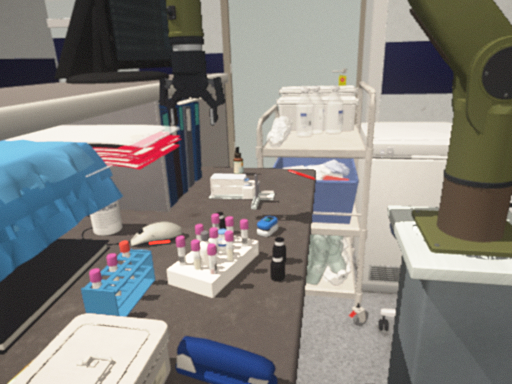

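The scene shows the rack at about (207,230), the magazine at (285,170), the oximeter at (270,212), and black look-alike vials at (237,198), (236,250) and (252,237). In the wrist view the magazine is at about (225,300), the oximeter at (98,120) and the rack's corner at (140,10). Next I'll move the wrist over the rack.

Call:
drive_tool([
  [-1, -1, 5, 0, 0, 0, 0],
  [-1, -1, 5, 0, 0, 0, 0],
  [-1, -1, 5, 0, 0, 0, 0],
  [-1, -1, 5, 0, 0, 0, 0],
  [-1, -1, 5, 0, 0, 0, 0],
])

```text
clock: 0.78
tcp_pos: [574.4, 251.5, 250.0]
orientation: [-0.0, 0.707, 0.707, -0.0]
wrist_force: [1.4, 0.0, -1.0]
grip_width: 85.3
grasp_force: 0.0
```

```bash
cat > h.py <<'E'
from workcell import *
import cv2,numpy as np,pickle
def shot(n,tag):
    c=get_calibration(n); im=cv2.cvtColor(grab_frame(n),cv2.COLOR_RGB2BGR)
    cv2.imwrite(f"pics/{tag}.png",im); pickle.dump(c,open(f"pics/{tag}.pkl","wb")); return im
def ray(tag,u,v,z):
    c=pickle.load(open(f"pics/{tag}.pkl","rb")); f=192/np.tan(np.radians(c["fov_y"]/2)); M=c["cam_to_world"]
    d=M[:3,:3]@np.array([(u-c["cx"])/f,-(v-c["cy"])/f,-1]); o=M[:3,3]
    return o+d*(z-o[2])/d[2]
def proj(tag,p):
    c=pickle.load(open(f"pics/{tag}.pkl","rb")); f=192/np.tan(np.radians(c["fov_y"]/2)); M=c["cam_to_world"]
    q=M[:3,:3].T@(np.array(p)-M[:3,3]); return c["cx"]+f*q[0]/-q[2], c["cy"]-f*q[1]/-q[2]
E
python3 - <<'E'
from h import *
o=observe();print(o["clock"],o["tcp_pos"])
im=shot("wrist","w1")
cv2.imwrite("pics/w1v.png",cv2.resize(im,(800,600),interpolation=cv2.INTER_CUBIC))
E
```

```text
0.775 [574.38697797 251.47658298 250.0315412 ]
```

View pics/w1v.png

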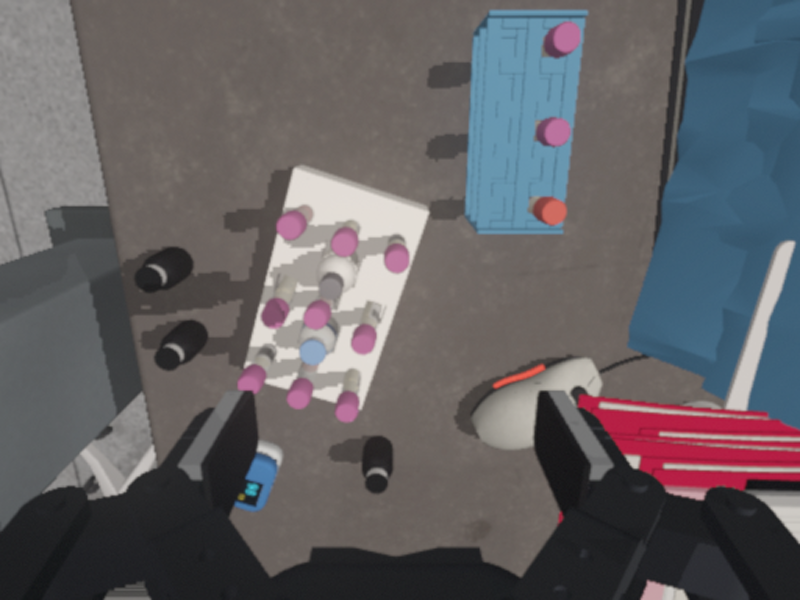

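The rack is at about (337,290) in the view. Its two big pockets hold the grey-capped vial at (330,285) and the blue-capped one at (314,345). The short one is settled by height, in an enlarged crop. Next I'll look at the magazine from above.

Call:
drive_tool([
  [0, 0, -6, 0, 0, 0, 0],
  [1, 0, -6, 0, 0, 0, 0],
  [1, 0, -6, 0, 0, 0, 0],
  [1, 0, -6, 0, 0, 0, 0],
  [1, 0, -6, 0, 0, 0, 0],
])

```text
clock: 1.45
tcp_pos: [574.7, -52.1, 250.2]
orientation: [-0.0, 0.707, 0.707, -0.0]
wrist_force: [0.2, 0.4, -0.2]
grip_width: 0.2
grasp_force: 0.0
```

Call:
drive_tool([
  [1, 0, -6, -1, 0, 0, 0],
  [1, 0, -5, -1, 0, 0, 0],
  [1, 0, 0, 0, 0, 0, 0],
  [1, 0, 0, 0, 0, 0, 0],
  [1, 0, 0, 0, 0, 0, 0],
])

```text
clock: 2.08
tcp_pos: [575.4, -157.9, 230.5]
orientation: [-0.0, 0.706, 0.708, 0.001]
wrist_force: [1.0, -1.0, 0.1]
grip_width: 0.2
grasp_force: 0.0
```

```bash
python3 - <<'E'
from h import *
o=observe();print(o["clock"],o["tcp_pos"])
im=shot("wrist","w2"); a=cv2.imread("pics/w1.png")[100:275,150:280]
u,v=proj("w2",[590,-210,30]);print(u,v)
A=cv2.resize(a,None,fx=3,fy=3,interpolation=cv2.INTER_CUBIC)
B=cv2.resize(im,(400,300));
b=im[100:275,160:293]; B=cv2.resize(im[90:290,150:350],(400,400),interpolation=cv2.INTER_CUBIC)
c=np.zeros((525,800,3),np.uint8); c[:,:390]=A; c[:400,400:]=B
cv2.imwrite("pics/c1.png",c)
E
```

```text
2.075 [ 575.42522523 -157.90393755  230.52556642]
265.3172866763861 209.64714806845444
```

View pics/c1.png

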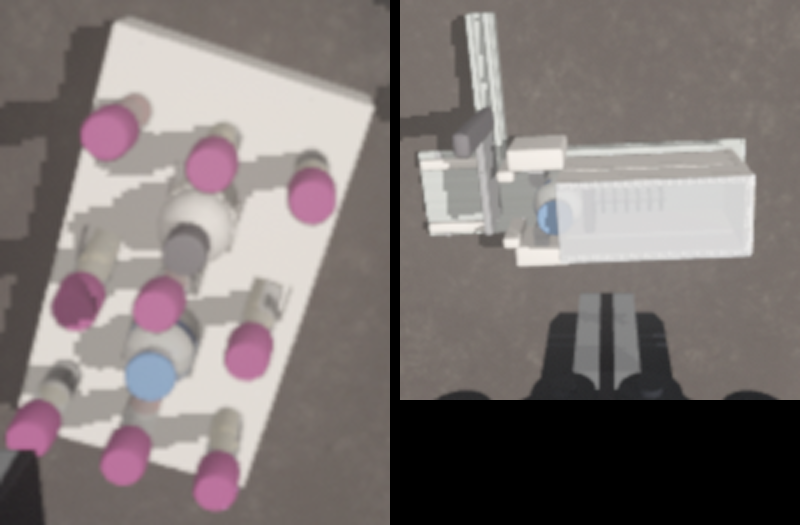

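In the left crop the blue-capped vial with its cap at (151,373) is the short one. It is the same kind as the blue-capped vial in the magazine, seen at (555,215) in the right crop. The grey-capped long-necked one at (186,250) is the tall vial, and the black ones outside the rack are look-alikes. The tab top is at about (470,137), and the sill's left end is at (425,195).

```bash
python3 - <<'E'
from h import *
L=lambda u,v:((u+.5)/3-.5+150,(v+.5)/3-.5+100)
R=lambda u,v:((u-400+.5)/2-.5+150,(v+.5)/2-.5+90)
px=[(109,133),(211,167),(312,198),(78,304),(158,306),(248,354),(34,431),(126,458),(216,484)]
W=np.array([ray("w1",*L(*p),85)[:2] for p in px])
M=np.array([(x,y) for y in(56,0,-56) for x in(-34,0,34)],float)
def fit(M,W):
    a=M-M.mean(0);b=W-W.mean(0);U,S,V=np.linalg.svd(a.T@b);Rm=V.T@np.diag([1,np.linalg.det(V.T@U.T)])@U.T
    t=W.mean(0)-Rm@M.mean(0);return Rm,t,W-(M@Rm.T+t)
Rm,t,r=fit(M,W);print("rack",t,np.degrees(np.arctan2(Rm[1,0],Rm[0,0])));print(r.round(1))
for s in(28,-28):print(s,(Rm@[0,s]+t).round(1))
# rack top corners z=30
for p,m in[((118,20),(-49,84)),((372,103),(49,84))]:print(ray("w1",*L(*p),30)[:2].round(1),(Rm@m+t).round(1))
print("blue cap z=68",ray("w1",*L(151,374),68)[:2].round(1),"grey z90",ray("w1",*L(187,248),90)[:2].round(1))
P=dict(tab=((470,138),82),c1=((557,183),62),c2=((752,175),62),c3=((748,255),62),c4=((557,263),62),s1=((420,153),9),s2=((430,235),9),railtop=((470,14),8),
 cap=((553,217),53),e1=((518,264),38),e2=((508,140),59))
for k,(p,z) in P.items():print(k,ray("w2",*R(*p),z)[:2].round(1))
E
```

```text
rack [526.40662566 217.0554974 ] -17.951863427088423
[[ 0.8 -0.9]
 [-0.1 -1.2]
 [-0.6 -0.8]
 [ 3.8 -4.6]
 [-2.   5.2]
 [-4.9 -1.7]
 [ 2.   1.4]
 [ 1.   1.3]
 [-0.1  1.3]]
28 [535.  243.7]
-28 [517.8 190.4]
[506.2 310.4] [505.7 312.1]
[597.6 280.9] [598.9 281.9]
blue cap z=68 [517.5 189.5] grey z90 [535.5 243.9]
tab [ 514.8 -139.6]
c1 [ 551.6 -166.7]
c2 [ 647.3 -162.4]
c3 [ 648.6 -205.1]
c4 [ 550.6 -209.8]
s1 [ 469.3 -165.4]
s2 [ 470.6 -215.9]
railtop [502.8 -89. ]
cap [ 548.4 -187.9]
e1 [ 526.9 -221.4]
e2 [ 528.  -145.9]
```

Call:
drive_tool([
  [1, -1, -1, -3, 0, 0, 0],
  [1, -1, -1, -3, 0, 0, 0],
  [1, -1.5, -0.7, -3, 0, 0, 0],
  [1, 0, 0, -3, 0, 0, 0],
  [1, 0, 0, 0, 0, 0, 0],
])

```text
clock: 2.75
tcp_pos: [538.9, -185.5, 108.9]
orientation: [-0.002, 0.706, 0.708, -0.001]
wrist_force: [0.1, 0.1, 0.1]
grip_width: -0.1
grasp_force: 0.0
```

```bash
python3 - <<'E'
from h import *
import workcell
o=observe();print(o["clock"],o["tcp_pos"],[k for k in dir(workcell) if k[0]!='_'])
im=shot("wrist","w3")
cv2.imwrite("pics/c2.png",cv2.resize(im[90:290,110:377],None,fx=3,fy=3,interpolation=cv2.INTER_CUBIC)[:600,:800])
E
```

```text
2.75 [ 538.94710707 -185.45342517  108.87190064] ['PlanningError', 'get_calibration', 'grab_frame', 'job_done', 'nose_length', 'observe']
```

View pics/c2.png

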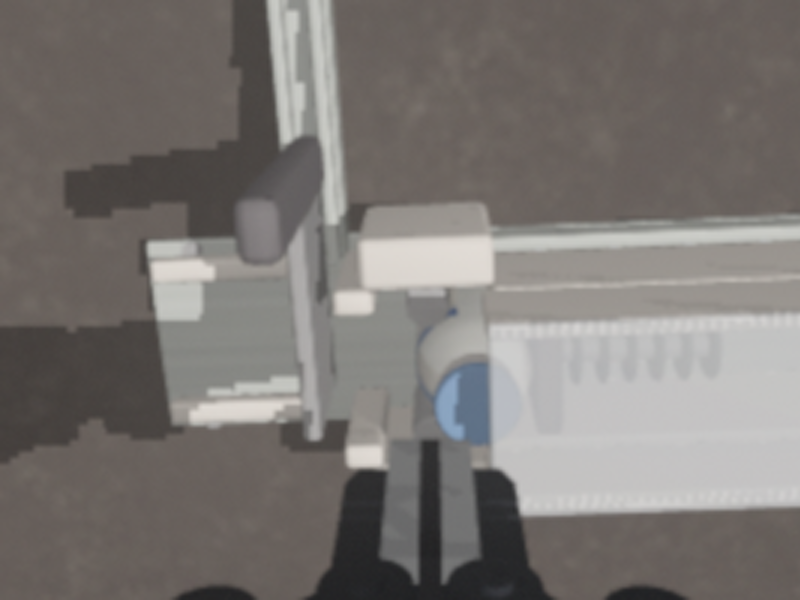

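```bash
python3 - <<'E'
from h import *
print("nose",nose_length)
C=lambda u,v:((u+.5)/3-.5+110,(v+.5)/3-.5+90)
P=dict(tab=((260,232),82),curbU1=((155,281),9),curbU2=((285,277),9),curbL1=((190,402),9),curbL2=((300,397),9),jambUl=((334,314),38),jambUr=((374,314),38),jambLl=((348,444),38),jambLr=((385,442),38),cap=((479,403),53),
cov1=((490,324),62),cov2=((493,514),62),cov1r=((799,313),62),cov2r=((799,506),62),endU=((150,260),9),
rail1=((268,0),8),rail2=((333,0),8),rail3=((291,150),8),rail4=((343,150),8))
for k,(p,z) in P.items():print(k,ray("w3",*C(*p),z)[:2].round(1))
E
```

```text
nose 19.0
tab [ 510.8 -143.1]
curbU1 [ 469.6 -174.9]
curbU2 [ 502.5 -173.7]
curbL1 [ 475.8 -208.3]
curbL2 [ 504.8 -206.7]
jambUl [ 517.7 -173.2]
jambUr [ 526.6 -173.2]
jambLl [ 520.  -205.3]
jambLr [ 528.6 -204.8]
cap [ 549.5 -187.8]
cov1 [ 550.8 -166.7]
cov2 [ 552.4 -209.1]
cov1r [ 610.7 -164.2]
cov2r [ 616.2 -206.9]
endU [ 468.9 -169.4]
rail1 [ 501.6 -107.4]
rail2 [ 516.5 -107.3]
rail3 [ 505.3 -141.9]
rail4 [ 517.9 -141.8]
```

The magazine's origin fits at (539.6, -188.4) with a 2.6° yaw, and four features agree within 1 mm. Shutter travel is about 6.5 mm. The short vial is at (517.7, 190), with the rack at -18°. Next I'll push the tab open.

Call:
drive_tool([
  [1, -2.7, 1.5, 0, 0, 0, 0.045],
  [1, 0, 0, 0, 0, 0, 0],
  [1, 0, 0, -1.8, 0, 0, 0],
  [1, 0, 0, 0, 0, 0, 0],
  [1, 0, 0, 0, 0, 0, 0],
])

```text
clock: 3.42
tcp_pos: [514.1, -172.1, 93.3]
orientation: [0.001, 0.691, 0.723, 0.001]
wrist_force: [-0.9, 0.4, -0.4]
grip_width: -0.2
grasp_force: 0.0
```

Call:
drive_tool([
  [1, 0, 0.8, 0, 0, 0, 0],
  [1, 0, 0.8, 0, 0, 0, 0],
  [1, 0, 0.8, 0, 0, 0, 0],
  [1, -0.1, 0.8, 0, 0, 0, 0],
  [1, 0, 0, 0, 0, 0, 0],
])

```text
clock: 4.05
tcp_pos: [512.1, -138.6, 92.3]
orientation: [-0.0, 0.69, 0.723, 0.0]
wrist_force: [-0.6, 0.5, 1.0]
grip_width: 0.1
grasp_force: 0.0
```

Call:
drive_tool([
  [1, 0, 0.5, 0, 0, 0, 0],
  [1, 0, 0.4, 0, 0, 0, 0],
  [1, 0, 0.3, 0, 0, 0, 0],
  [1, 0, 0.1, 0, 0, 0, 0],
  [1, 0, 0, 0, 0, 0, 0],
])

```text
clock: 4.68
tcp_pos: [512.1, -126.8, 92.3]
orientation: [0.0, 0.691, 0.723, 0.0]
wrist_force: [-0.4, -0.3, 0.2]
grip_width: 0.0
grasp_force: 0.2
```

```bash
python3 - <<'E'
from h import *
o=observe();print(o["clock"],o["tcp_pos"],o["wrist_force"])
s=shot("side","s1"); 
for k,p in dict(t47=(508.8,-102.6,82),t40=(509,-109.6,82)).items(): print(k,proj("s1",p))
u,v=map(int,proj("s1",(530,-150,50)));print(u,v)
cv2.imwrite("pics/c3.png",cv2.resize(s[v-45:v+55,u-60:u+70],None,fx=6,fy=6,interpolation=cv2.INTER_CUBIC))
E
```

```text
4.675 [ 512.13571994 -126.75080861   92.26772813] [-0.42492027 -0.27386271  0.17464188]
t47 (np.float64(252.73146753932284), np.float64(178.4876938329632))
t40 (np.float64(253.14127353321396), np.float64(177.69044121991448))
248 183
```

Call:
drive_tool([
  [1, 0, 0.1, 0, 0, 0, 0],
  [1, 0, 0.1, 0, 0, 0, 0],
  [1, 0, 0.1, 0, 0, 0, 0],
  [1, 0, 0, 0, 0, 0, 0],
  [1, 0, 0, 0, 0, 0, 0],
])

```text
clock: 5.35
tcp_pos: [512.2, -126.2, 92.4]
orientation: [0.001, 0.692, 0.722, -0.001]
wrist_force: [0.8, -6.5, -1.0]
grip_width: -0.2
grasp_force: 3.0
```

Call:
drive_tool([
  [1, 0, -0.5, 0, 0, 0, 0],
  [1, 0, 0, 3, 0, 0, 0],
  [0, 0, 2, 4, 0, 0, -0.179],
  [-1, 0, 6, 0, 0, 0, -0.179],
  [-1, 0, 6, 0, 0, 0, 0],
])

```text
clock: 5.98
tcp_pos: [512.4, 13.1, 163.0]
orientation: [0.0, 0.809, 0.587, 0.001]
wrist_force: [0.7, 0.9, -0.9]
grip_width: 54.4
grasp_force: 0.0
```

Call:
drive_tool([
  [-1, 0, 6, 0, 0, 0, 0],
  [-1, 0.5, 6, 0, 0, 0, 0],
  [-1, 0, 6, 0, 0, 0, 0],
  [-1, 0, 0, 0, 0, 0, 0],
  [-1, 0, 0, 0, 0, 0, 0],
])

```text
clock: 6.6
tcp_pos: [516.4, 191.2, 162.1]
orientation: [-0.0, 0.808, 0.589, -0.0]
wrist_force: [0.5, -0.7, -0.5]
grip_width: 85.6
grasp_force: 0.0
```

```bash
python3 - <<'E'
from h import *
o=observe();q=o["orientation"];print(o["clock"],o["tcp_pos"],o["q"][6])
from scipy.spatial.transform import Rotation as R
print(R.from_quat(np.r_[q[1:],q[0]]).as_matrix().round(3))
E
```

```text
6.6 [516.3839215  191.16296944 162.14435005] -0.7340132626272516
[[ 0.307  0.952 -0.001]
 [ 0.952 -0.307 -0.   ]
 [-0.    -0.001 -1.   ]]
```

```bash
python3 - <<'E'
from h import *
for p in[(190,256),(200,328),(378,445)]:
    w=ray("w1",p[0]*.64,p[1]*.64,8)[:2]; d=w-[517.6,190]; a=np.radians(-17.9)
    print(w.round(0),"rack-aligned rel vial",(d@[np.cos(a),np.sin(a)]).round(0),(d@[-np.sin(a),np.cos(a)]).round(0))
E
```

```text
[416. 242.] rack-aligned rel vial -113.0 18.0
[416. 181.] rack-aligned rel vial -94.0 -39.0
[559.  69.] rack-aligned rel vial 77.0 -102.0
```

Call:
drive_tool([
  [-1, 0.1, -0.1, -2.5, 0, 0, 0],
  [-1, 0, 0, -2, 0, 0, 0],
  [-1, 0, 0, 0, 0, 0, 0],
  [-1, 0, 0, 0, 0, 0, 0],
  [-1, 0, 0, 0, 0, 0, 0],
])

```text
clock: 7.22
tcp_pos: [518.6, 189.8, 118.2]
orientation: [0.0, 0.809, 0.588, 0.001]
wrist_force: [0.1, 0.5, -0.2]
grip_width: 85.3
grasp_force: 0.0
```

Call:
drive_tool([
  [-1, -0.1, 0, -2, 0, 0, 0],
  [-1, 0, 0, -2, 0, 0, 0],
  [-1, 0, 0, -1.4, 0, 0, 0],
  [-1, 0, 0, -0.9, 0, 0, 0],
  [-1, 0, 0, 0, 0, 0, 0],
])

```text
clock: 7.85
tcp_pos: [516.8, 189.9, 54.0]
orientation: [-0.0, 0.809, 0.588, -0.0]
wrist_force: [0.0, 0.4, -0.8]
grip_width: 85.5
grasp_force: 0.0
```

Call:
drive_tool([
  [0.2, 0, 0, 0, 0, 0, 0],
  [0.6, 0, 0, 0, 0, 0, 0],
  [1, 0, 0, 0, 0, 0, 0],
  [1, 0, 0, 0, 0, 0, 0],
  [1, 0, 0, 0, 0, 0, 0],
], squeeze=20)

```text
clock: 8.48
tcp_pos: [517.2, 190.1, 54.7]
orientation: [0.0, 0.809, 0.588, 0.0]
wrist_force: [-0.6, 0.7, 4.8]
grip_width: 25.9
grasp_force: 20.6
```

Call:
drive_tool([
  [1, 0, 0, 1, 0, 0, 0],
  [1, 0, 0, 2, 0, 0, 0],
  [1, 0, 0, 3, 0, 0, 0],
  [1, 0, 0, 4, 0, 0, 0],
  [1, 0, 0, 1, 0, 0, 0],
])

```text
clock: 9.1
tcp_pos: [518.3, 190.4, 166.9]
orientation: [0.001, 0.809, 0.588, 0.002]
wrist_force: [-0.1, 0.4, -0.9]
grip_width: 26.3
grasp_force: 20.3
```

```bash
python3 - <<'E'
from h import *
o=observe();print(o["clock"],o["tcp_pos"],o["wrist_force"],o["grip_width"])
w=shot("wrist","w4"); s=shot("scene","g4"); d=shot("side","d4")
print(proj("w4",o["tcp_pos"]),proj("g4",o["tcp_pos"]),proj("d4",o["tcp_pos"]))
c=np.zeros((600,800,3),np.uint8)
c[:384,:512]=w
def put(im,p,x,y,w_,h_,k):
    u,v=map(int,p); a=im[max(v-h_//2,0):v+h_//2,max(u-w_//2,0):u+w_//2]; a=cv2.resize(a,None,fx=k,fy=k,interpolation=cv2.INTER_CUBIC); c[y:y+a.shape[0],x:x+a.shape[1]]=a
put(s,proj("g4",(517,190,70)),514,0,70,95,4)
put(d,proj("d4",(517,190,70)),0,386,128,50,4)
put(w,proj("w4",o["tcp_pos"]),514,384,70,54,4)
cv2.imwrite("pics/c4.png",c)
E
```

```text
9.1 [518.27691253 190.43096614 166.90589819] [-0.06351692  0.38020529 -0.88180518] 26.287965327510694
(np.float64(251.74337279448125), np.float64(271.09992311637797)) (np.float64(211.7720866346221), np.float64(176.36720780230212)) (np.float64(217.14581263975504), np.float64(183.00047828084084))
```

View pics/c4.png

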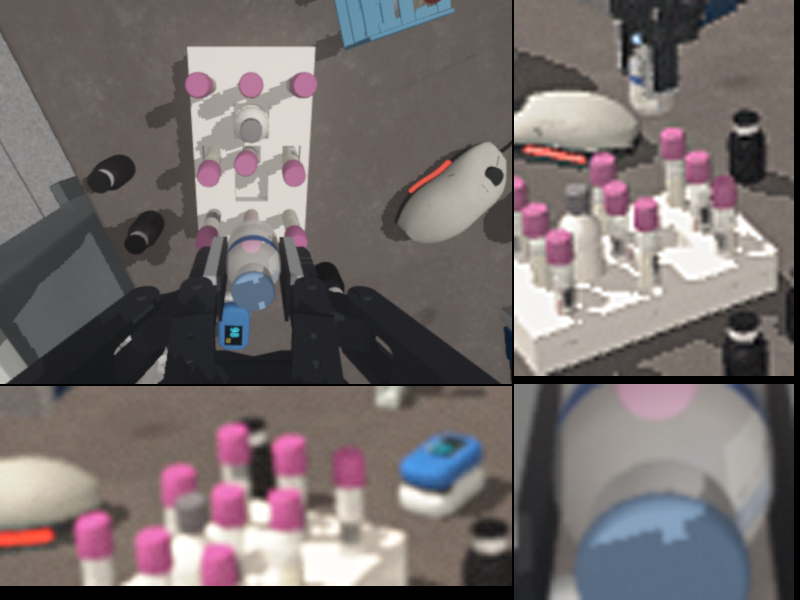

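The vial is held upright between the pads, with its cap at about (253,292). The rack tubes and the grey-capped tall vial are still standing. Next I'll check the vial's offset in the hand.

```bash
python3 - <<'E'
from h import *
t=np.array([518.28,190.43])
for z in(179,181,183):
  w=ray("w4",253,292.5,z)[:2]-t; print(z,w.round(1),"tool x,y",(w@[.307,.952]).round(1),(w@[.952,-.307]).round(1))
a=0.0455;o=np.array([539.6,-188.4])
for m in[(-50,0),(-95,0),(-18,0)]:
  print(m,o+[m[0]*np.cos(a)-m[1]*np.sin(a),m[0]*np.sin(a)+m[1]*np.cos(a)])
E
```

```text
179 [-0.3 -2.7] tool x,y -2.7 0.5
181 [ 0.1 -1.3] tool x,y -1.2 0.5
183 [0.6 0.2] tool x,y 0.4 0.5
(-50, 0) [ 489.65174732 -190.67421511]
(-95, 0) [ 444.69831991 -192.72100871]
(-18, 0) [ 521.61862904 -189.21871744]
```

Call:
drive_tool([
  [1, 0, -4, 0, 0, 0, 0],
  [1, -0.5, -6, 0, 0, 0, 0.179],
  [1, -0.5, -6, 0, 0, 0, 0.179],
  [1, -0.5, -6, 0, 0, 0, 0],
  [1, -0.5, -6, 0, 0, 0, 0],
])

```text
clock: 9.88
tcp_pos: [495.8, -91.6, 162.9]
orientation: [-0.001, 0.691, 0.723, -0.001]
wrist_force: [0.2, -1.0, -1.7]
grip_width: 26.2
grasp_force: 20.3
```

Call:
drive_tool([
  [1, -0.5, -5, 0, 0, 0, 0],
  [1, -0.3, -4, 0, 0, 0, 0],
  [1, 0, -1, 0, 0, 0, 0],
  [1, 0, 0, 0, 0, 0, 0],
  [1, 0, 0, 0, 0, 0, 0],
])

```text
clock: 10.5
tcp_pos: [489.2, -187.8, 163.9]
orientation: [-0.001, 0.69, 0.724, 0.0]
wrist_force: [-0.6, 0.5, -0.3]
grip_width: 26.5
grasp_force: 20.3
```

```bash
python3 - <<'E'
from h import *
from scipy.spatial.transform import Rotation as R
o=observe();q=o["orientation"];print(o["clock"],o["tcp_pos"],o["grip_width"],R.from_quat(np.r_[q[1:],q[0]]).as_matrix().round(3)[:,1:])
E
```

```text
10.5 [ 489.20978121 -187.75756922  163.8613459 ] 26.483228824958093 [[ 0.999 -0.001]
 [ 0.048  0.002]
 [-0.001 -1.   ]]
```

Call:
drive_tool([
  [1, 0, -0.2, -4, 0, 0, 0],
  [1, 0, 0, -4, 0, 0, 0],
  [1, 0, 0, -2.5, 0, 0, 0],
  [1, 0, 0, -0.7, 0, 0, 0],
  [1, 0, 0, 0, 0, 0, 0],
])

```text
clock: 11.12
tcp_pos: [489.4, -190.9, 52.5]
orientation: [-0.0, 0.69, 0.723, 0.0]
wrist_force: [1.1, -0.3, -1.1]
grip_width: 26.4
grasp_force: 20.3
```

```bash
python3 - <<'E'
from h import *
o=observe();print(o["clock"],o["tcp_pos"],o["wrist_force"])
w=shot("wrist","w5"); 
c=cv2.resize(w[140:330,130:390],None,fx=3,fy=3,interpolation=cv2.INTER_CUBIC)
cv2.imwrite("pics/c5.png",c)
E
```

```text
11.125 [ 489.38240693 -190.9283575    52.47644337] [ 1.14069595 -0.28401802 -1.11868182]
```

View pics/c5.png

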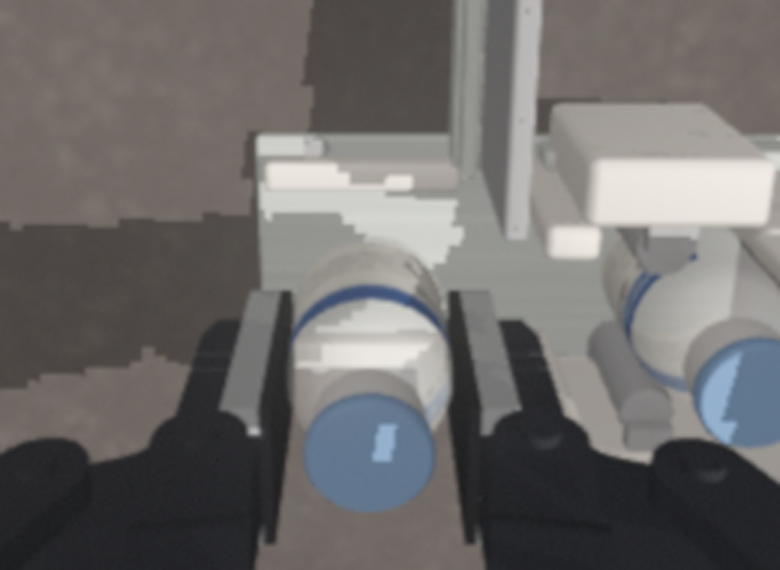

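The held vial's cap is at (369,452), over the sill, and the shutter's edge at (515,238) is clear of the mouth. Next I'll measure the vial's lateral position.

```bash
python3 - <<'E'
from h import *
C=lambda u,v:((u+.5)/3-.5+130,(v+.5)/3-.5+140)
a=0.0455;o=np.array([539.6,-188.4])
def mag(w): d=w[:2]-o; return np.round([d@[np.cos(a),np.sin(a)],d@[-np.sin(a),np.cos(a)]],1)
print("held",mag(ray("w5",*C(369,452),65.8)),"tcp",mag(np.array([489.38,-190.93])))
print("loaded",mag(ray("w5",*C(762,391),53)))
for n,p,z in[("jambU inner",(575,258),38),("curbU inner end",(268,188),9),("curbU inner",(400,190),9),("shutter edge low",(515,238),38)]:print(n,mag(ray("w5",*C(*p),z)))
E
```

```text
held [-50.1  -1. ] tcp [-50.3  -0.2]
loaded [10.1  0.6]
jambU inner [-16.5  15.9]
curbU inner end [-69.5  16.8]
curbU inner [-44.2  16.5]
shutter edge low [-26.5  19.4]
```

Call:
drive_tool([
  [1, 0, 0.1, -0.4, 0, 0, 0],
  [1, 0, 0, -0.4, 0, 0, 0],
  [1, 0, 0, -0.2, 0, 0, 0],
  [1, 0, 0, -0.1, 0, 0, 0],
  [1, 0, 0, 0, 0, 0, 0],
])

```text
clock: 11.8
tcp_pos: [489.0, -191.0, 41.3]
orientation: [-0.0, 0.691, 0.723, 0.0]
wrist_force: [-0.2, -0.2, -0.6]
grip_width: 26.3
grasp_force: 20.3
```

Call:
drive_tool([
  [1, 0, 0, -0.1, 0, 0, 0],
  [1, 0, 0, 0, 0, 0, 0],
  [1, 0, 0, 0, 0, 0, 0],
  [1, 0, 0, 0, 0, 0, 0],
  [1, 0, 0, 0, 0, 0, 0],
])

```text
clock: 12.42
tcp_pos: [489.0, -191.0, 40.3]
orientation: [0.0, 0.691, 0.723, 0.0]
wrist_force: [-0.5, 0.8, -0.4]
grip_width: 26.4
grasp_force: 20.3
```

Call:
drive_tool([
  [1, 0, 0, -0.1, 0, 0, 0],
  [1, 0, 0, 0, 0, 0, 0],
  [1, 0, 0, -0.05, 0, 0, 0],
  [1, 0, 0, 0, 0, 0, 0],
  [1, 0, 0, 0, 0, 0, 0],
])

```text
clock: 13.05
tcp_pos: [489.1, -191.0, 39.6]
orientation: [0.0, 0.691, 0.723, 0.0]
wrist_force: [-0.7, 0.2, 9.7]
grip_width: 26.3
grasp_force: 21.3
```

Call:
drive_tool([
  [1, 0, 0, 0.05, 0, 0, 0],
  [0.3, 0, 0, 0, 0, 0, 0],
  [0.2, 0, 0, 0, 0, 0, 0],
  [0.2, 0, 0, 0, 0, 0, 0],
  [0.2, 0, 0, 0, 0, 0, 0],
])

```text
clock: 13.68
tcp_pos: [489.0, -191.0, 39.2]
orientation: [-0.0, 0.691, 0.723, -0.0]
wrist_force: [-0.2, 0.0, -0.4]
grip_width: 34.5
grasp_force: 0.0
```

Call:
drive_tool([
  [0.2, 0, 0, 1, 0, 0, 0],
  [0.2, 0, 0, 2, 0, 0, 0],
  [0.2, 0, 0, 2.5, 0, 0, 0],
  [0.2, -4.6, -0.15, 0, 0, 0, 0],
  [1, 0, 0, 0, 0, 0, 0],
])

```text
clock: 14.3
tcp_pos: [438.2, -192.9, 95.1]
orientation: [-0.002, 0.692, 0.722, -0.002]
wrist_force: [-0.6, -0.5, -0.2]
grip_width: 17.4
grasp_force: 0.0
```

Call:
drive_tool([
  [1, 0, 0, 0, 0, 0, 0],
  [1, 0, 0, 0, 0, 0, 0],
  [1, 0, 0, -2.5, 0, 0, 0],
  [1, 0, 0, -2.5, 0, 0, 0],
  [1, 0, 0, 0, 0, 0, 0],
])

```text
clock: 14.92
tcp_pos: [442.9, -191.9, 43.0]
orientation: [-0.001, 0.691, 0.723, -0.0]
wrist_force: [0.2, 0.6, 0.3]
grip_width: -0.0
grasp_force: 0.0
```

```bash
python3 - <<'E'
from h import *
o=observe();print(o["clock"],o["tcp_pos"],o["wrist_force"],o["grip_width"])
w=shot("wrist","w6")
cv2.imwrite("pics/c6.png",cv2.resize(w[120:320,190:450],None,fx=3,fy=3,interpolation=cv2.INTER_CUBIC))
E
```

```text
14.925 [ 442.912793   -191.92411288   43.03556989] [0.21007469 0.5788363  0.32713895] -0.02233683873431181
```

View pics/c6.png

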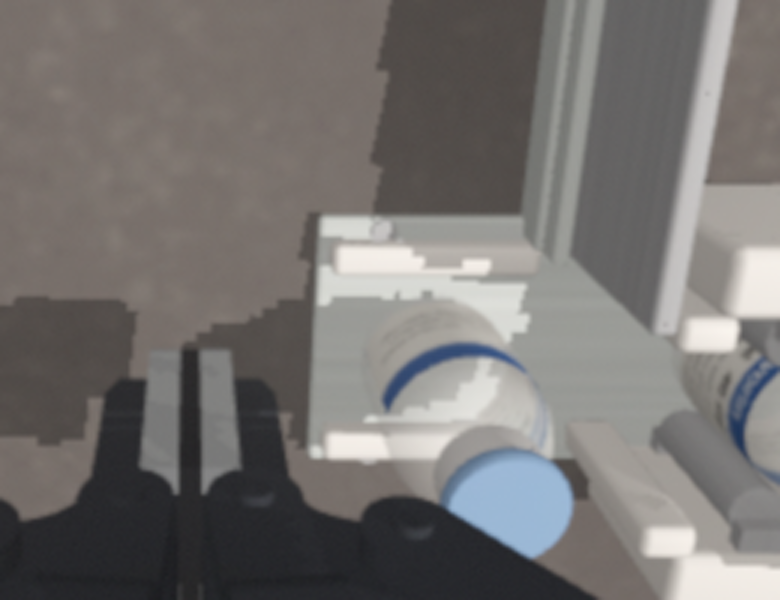

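The vial stands upright on the sill, with its cap at (507,502), let go. Next I'll lower the shut fingers behind it and push.

Call:
drive_tool([
  [1, 0, 0, -1, 0, 0, 0],
  [1, 0.8, 0, 0, 0, 0, 0],
  [1, 0.5, 0, 0, 0, 0, 0],
  [1, 0.5, 0.1, 0, 0, 0, 0],
  [1, 0.5, 0, 0, 0, 0, 0],
])

```text
clock: 15.6
tcp_pos: [466.4, -191.4, 34.5]
orientation: [0.0, 0.691, 0.723, 0.0]
wrist_force: [1.0, 0.1, 0.2]
grip_width: 0.0
grasp_force: 0.1
```

Call:
drive_tool([
  [1, 0.5, 0, 0, 0, 0, 0],
  [1, 0.5, 0.1, 0, 0, 0, 0],
  [1, 0.5, 0, 0, 0, 0, 0],
  [1, 0.5, 0, 0, 0, 0, 0],
  [1, 0, 0, 0, 0, 0, 0],
])

```text
clock: 16.23
tcp_pos: [486.7, -190.4, 34.3]
orientation: [0.0, 0.691, 0.723, 0.0]
wrist_force: [0.3, 0.1, -0.9]
grip_width: 0.1
grasp_force: 0.0
```

```bash
python3 - <<'E'
from h import *
o=observe();print(o["clock"],o["tcp_pos"],o["wrist_force"])
w=shot("wrist","w7"); hsv=cv2.cvtColor(w,cv2.COLOR_BGR2HSV)
m=cv2.inRange(hsv,(100,80,80),(115,200,255)); n,_,st,ce=cv2.connectedComponentsWithStats(m)
a=0.0455;O=np.array([539.6,-188.4])
for s,c in zip(st[1:],ce[1:]):
    if s[4]>150: d=ray("w7",*c,53)[:2]-O; print(s,c.round(1),np.round([d@[np.cos(a),np.sin(a)],d@[-np.sin(a),np.cos(a)]],1))
E
```

```text
16.225 [ 486.69248951 -190.43926261   34.32757757] [ 0.26135506  0.12676694 -0.89157831]
[283 242  50  20 203] [303.7 247.9] [-33.2  22.8]
[382 278  43  38 929] [407.2 295.6] [9.8 1. ]
```

```bash
cat >> h.py <<'E'
A_=0.0455;O_=np.array([539.6,-188.4])
def caps(tag):
    hsv=cv2.cvtColor(cv2.imread(f"pics/{tag}.png"),cv2.COLOR_BGR2HSV)
    m=cv2.inRange(hsv,(98,50,80),(118,220,255)); n,_,st,ce=cv2.connectedComponentsWithStats(m)
    for s,c in zip(st[1:],ce[1:]):
        if s[4]>150: d=ray(tag,*c,53)[:2]-O_; print(s,c.round(1),np.round([d@[np.cos(A_),np.sin(A_)],d@[-np.sin(A_),np.cos(A_)]],1))
E
python3 - <<'E'
from h import *
for t in("w6","w7"):print(t);caps(t)
E
```

```text
w6
[318 234  47  22 222] [336.7 240.8] [-62.1  21.7]
[433 239  18  33 192] [438.7 252.8] [-19.3  16.2]
[ 473  266   39   39 1220] [494.  285.2] [7.6 0.5]
[ 337  270   44   37 1122] [360.3 286.1] [-50.   -0.1]
[   0  304   24   80 1248] [  8.4 348.1] [-211.1  -34.7]
w7
[283 242  51  21 246] [304.8 248. ] [-32.8  22.8]
[ 382  277   44   40 1397] [403.7 296.3] [8.4 0.7]
[300 281  39  13 218] [316.6 285.8] [-27.2   5.7]
```

Call:
drive_tool([
  [1, 0.6, 0, 0, 0, 0, 0],
  [1, 0.6, 0.1, 0, 0, 0, 0],
  [1, 0.5, 0, 0, 0, 0, 0],
  [1, 0.5, 0, 0, 0, 0, 0],
  [1, 0, 0, 0, 0, 0, 0],
])

```text
clock: 16.9
tcp_pos: [508.2, -189.5, 34.2]
orientation: [-0.0, 0.691, 0.723, 0.0]
wrist_force: [-1.3, 0.0, -0.1]
grip_width: -0.2
grasp_force: 0.7
```

Call:
drive_tool([
  [1, 0.5, 0, 0, 0, 0, 0],
  [1, 0.5, 0.1, 0, 0, 0, 0],
  [1, 0.4, 0, 0, 0, 0, 0],
  [1, 0.1, 0, 0, 0, 0, 0],
  [1, 0, 0, 0, 0, 0, 0],
])

```text
clock: 17.52
tcp_pos: [520.1, -188.3, 34.4]
orientation: [-0.002, 0.691, 0.723, -0.002]
wrist_force: [-8.2, 1.7, 7.7]
grip_width: -0.1
grasp_force: 0.0
```

```bash
python3 - <<'E'
from h import *
o=observe();print(o["clock"],o["tcp_pos"],o["wrist_force"])
shot("wrist","w8");caps("w8")
E
```

```text
17.525 [ 520.05421665 -188.32644293   34.40646335] [-8.15351605  1.71134882  7.72235988]
[300 278  36  16 269] [317.3 284.4] [6.6 7. ]
```

```bash
python3 - <<'E'
from h import *
w=cv2.imread("pics/w8.png"); s=shot("side","d8"); g=shot("scene","g8")
c=np.zeros((600,800,3),np.uint8)
c[:400,:560]=cv2.resize(w[170:370,180:460],None,fx=2,fy=2,interpolation=cv2.INTER_CUBIC)
for im,t,x,y,ww,hh,k in[(s,"d8",0,402,100,49,4),(g,"g8",402,402,98,49,4)]:
    u,v=map(int,proj(t,(535,-188,45))); a=cv2.resize(im[v-hh//2:v-hh//2+hh,u-ww//2:u-ww//2+ww],None,fx=k,fy=k,interpolation=cv2.INTER_CUBIC); c[y:y+a.shape[0],x:x+a.shape[1]]=a[:600-y,:800-x]
cv2.imwrite("pics/c8.png",c)
E
```

```text
(no output)
```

View pics/c8.png

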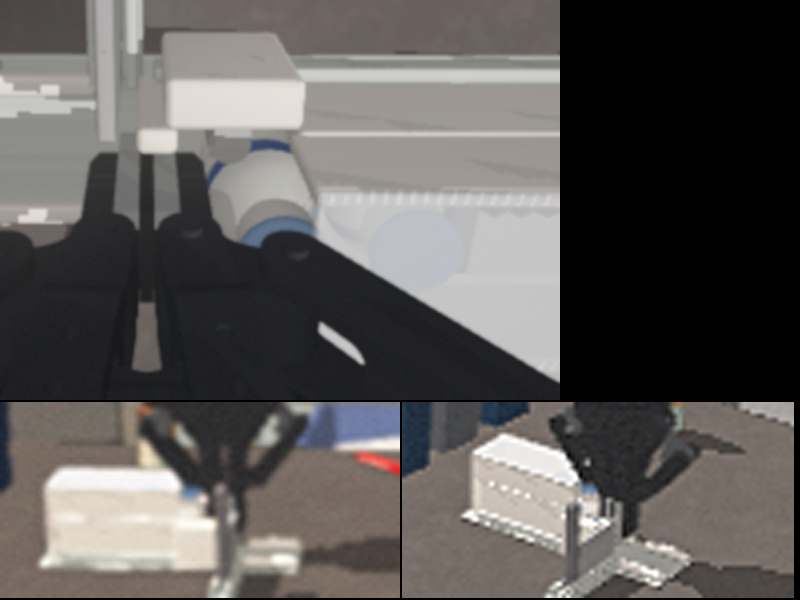

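The last picture shows the vial at the lips, with its cap at (280,232), and the earlier vial moved back under the cover at (415,250). The gripper's right linkage is near the cover's edge, which explains the upward force. I'll back off, raise the tool and push the rest from higher.

Call:
drive_tool([
  [1, -0.5, 0, 0, 0, 0, 0],
  [1, -0.6, 0, 0, 0, 0, 0],
  [1, 0, 0, 0.8, 0, 0, 0],
  [1, 0, 0, 0, 0, 0, 0],
  [1, 0, 0, 0, 0, 0, 0],
])

```text
clock: 18.3
tcp_pos: [512.6, -188.5, 42.6]
orientation: [0.0, 0.691, 0.723, 0.0]
wrist_force: [-1.3, -0.8, -0.1]
grip_width: -0.2
grasp_force: 0.0
```

```bash
python3 - <<'E'
from h import *
o=observe();print(o["clock"],o["tcp_pos"],o["wrist_force"])
shot("wrist","w9");caps("w9")
w=cv2.imread("pics/w9.png")
E
```

```text
18.3 [ 512.58759234 -188.49328743   42.55762427] [-1.34893879 -0.78287357 -0.06457385]
[313 267  37  27 637] [333.6 278.6] [7.8 4.1]
```

```bash
python3 - <<'E'
from h import *
d=ray("w9",334,286,53)[:2]-O_;print(d@[np.cos(A_),np.sin(A_)],d@[-np.sin(A_),np.cos(A_)])
E
```

```text
8.251508847739395 0.4046317089663123
```

Call:
drive_tool([
  [1, 0.5, 0, 0, 0, 0, 0],
  [1, 0.3, 0, 0, 0, 0, 0],
  [1, 0.3, 0, 0, 0, 0, 0],
  [1, 0, 0, 0, 0, 0, 0],
  [1, 0, 0, 0, 0, 0, 0],
])

```text
clock: 18.98
tcp_pos: [522.5, -188.5, 42.2]
orientation: [-0.0, 0.691, 0.723, -0.0]
wrist_force: [-1.1, -0.2, 0.7]
grip_width: 0.1
grasp_force: 1.0
```

Call:
drive_tool([
  [1, -1, 0, 0, 0, 0, 0],
  [1, -2, 0, 0, 0, 0, 0],
  [1, 0, 0, 4, 0, 0, 0],
  [1, 0, 0, 4, 0, 0, 0],
  [1, 0, 0, 0, 0, 0, 0],
])

```text
clock: 19.6
tcp_pos: [494.8, -189.1, 124.9]
orientation: [0.003, 0.691, 0.723, 0.002]
wrist_force: [-0.1, 0.2, -0.7]
grip_width: -0.3
grasp_force: 0.0
```

```bash
python3 - <<'E'
from h import *
o=observe();print(o["clock"],o["tcp_pos"],o["wrist_force"])
shot("wrist","w10");caps("w10")
for x in (9,36):
  p=O_+[x*np.cos(A_),x*np.sin(A_)];print(x,proj("w10",[*p,53]),proj("w10",[*p,3]))
E
```

```text
19.6 [ 494.81122202 -189.09954293  124.93570307] [-0.09664057  0.20269736 -0.72560545]
[317 200  22  25 446] [327.7 212.1] [ 7.2 -0. ]
[  0 282  17  80 908] [  6.  322.2] [-235.1  -91.4]
9 (np.float64(330.4256992758586), np.float64(212.08076314061418)) (np.float64(315.91937809960467), np.float64(188.61470968965583))
36 (np.float64(369.84806256417437), np.float64(211.94896152434345)) (np.float64(348.1740882487894), np.float64(188.52110260382045))
```

The vial is held at about x = 8.6 mm, y = 0, and upright. Now I'll close the shutter.

Call:
drive_tool([
  [1, 0, 4, 0, 0, 0, 0],
  [1, 0.6, 4, 0, 0, 0, 0],
  [1, 0.6, 2.7, 0, 0, 0, 0],
  [1, 0, 0, 0, 0, 0, 0],
  [1, 0, 0, 0, 0, 0, 0],
])

```text
clock: 20.27
tcp_pos: [504.2, -82.6, 121.6]
orientation: [-0.0, 0.691, 0.723, -0.001]
wrist_force: [0.2, -0.0, -0.5]
grip_width: -0.1
grasp_force: 0.0
```

Call:
drive_tool([
  [1, 0.4, 0, -2.0, 0, 0, 0],
  [1, 0, 0, -0.9, 0, 0, 0],
  [1, 0, 0, 0, 0, 0, 0],
  [1, 0, -1.0, 0, 0, 0, 0],
  [1, 0, -0.7, 0, 0, 0, 0],
])

```text
clock: 20.9
tcp_pos: [509.3, -99.4, 93.7]
orientation: [0.0, 0.691, 0.723, 0.0]
wrist_force: [-0.0, 1.2, -0.1]
grip_width: 0.2
grasp_force: 0.7
```

Call:
drive_tool([
  [1, 0, -0.7, 0, 0, 0, 0],
  [1, 0, -0.7, 0, 0, 0, 0],
  [1, 0.1, -0.7, 0, 0, 0, 0],
  [1, 0, -0.6, 0, 0, 0, 0],
  [1, 0, 0, 0, 0, 0, 0],
])

```text
clock: 21.52
tcp_pos: [509.8, -126.5, 93.3]
orientation: [0.0, 0.691, 0.722, -0.0]
wrist_force: [-0.1, 0.4, 0.1]
grip_width: -0.2
grasp_force: 0.0
```

Call:
drive_tool([
  [1, 0, -0.3, 0, 0, 0, 0],
  [1, 0, -0.2, 0, 0, 0, 0],
  [1, 0, -0.1, 0, 0, 0, 0],
  [1, 0, 0, 0, 0, 0, 0],
  [1, 0, 0, 0, 0, 0, 0],
])

```text
clock: 22.15
tcp_pos: [509.9, -131.5, 93.3]
orientation: [-0.0, 0.691, 0.723, -0.0]
wrist_force: [-0.2, 0.4, -0.4]
grip_width: 0.2
grasp_force: 0.4
```

Call:
drive_tool([
  [1, 0, -0.1, 0, 0, 0, 0],
  [1, 0, -0.1, 0, 0, 0, 0],
  [1, 0, -0.1, 0, 0, 0, 0],
  [1, 0, -0.1, 0, 0, 0, 0],
  [1, 0, 0, 0, 0, 0, 0],
])

```text
clock: 22.78
tcp_pos: [509.9, -133.0, 93.3]
orientation: [-0.001, 0.69, 0.724, 0.001]
wrist_force: [-0.3, 7.0, 0.2]
grip_width: -0.1
grasp_force: 3.4
```

The stop was felt at 7 N after a full 40 mm of travel, so I'll retreat.

Call:
drive_tool([
  [1, 0, 1, 0, 0, 0, 0],
  [1, 0, 1, 0, 0, 0, 0],
  [1, 0, 0, 4, 0, 0, 0],
  [1, 0, -3, 2, 0, 0, 0],
  [1, 0, -3, 0, 0, 0, 0],
])

```text
clock: 23.4
tcp_pos: [511.4, -176.2, 155.2]
orientation: [0.002, 0.691, 0.723, 0.001]
wrist_force: [0.1, -1.3, -0.3]
grip_width: -0.0
grasp_force: 0.0
```

```bash
python3 - <<'E'
from h import *
o=observe();print(o["clock"],o["tcp_pos"],o["wrist_force"])
shot("wrist","w11");caps("w11")
p=O_+[9*np.cos(A_),9*np.sin(A_)];print(proj("w11",[*p,53]))
job_done()
E
```

```text
23.4 [ 511.38565642 -176.2235635   155.16834221] [ 0.09395573 -1.2976579  -0.3253178 ]
[287 201  17  22 309] [295.7 211.4] [ 6.7 -0. ]
[   0  271   21   87 1236] [  7.7 315.1] [-244.5  -99.4]
(np.float64(298.5638339661315), np.float64(211.36509836761272))
the job is handed in; nothing more can be done
```

The job is handed in at 23.4 s: the short vial measured upright behind the lips, about 9 mm past them and centred, and the shutter was pushed closed to its stop; I have not seen the verdict, and I last checked the rack just after lifting the vial, when the tubes and tall vial were all standing.

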